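# Hang up a returned headset and gather its loose parts in the tote's taped corner

### The arm

A 6-joint arm with a two-finger parallel gripper is mounted at the origin on the work surface. World frame = base frame: x ahead of the robot, y to its left, z up, the work surface at z = 0. Lengths are in m, angles in rad, forces in N, time in s.
With the tool pointing down it reaches from about 0.375 to 0.9 m from the base axis. Payload 3.1 kg.
Tool frame: the origin (TCP) lies between the finger pads; the fingertips stand 25 mm ahead of it and the grasp point (between the pads) lies 6 mm ahead of it; y points along the fingers, x is the direction in which the jaws open and shut, and the axes are right-handed (so a half turn about y gives the same grasp; the last joint's range is limited). The gripper opens to 87 mm and grips with 3 to 60 N. Pads are 19 mm wide; open, the fingers measure 117 mm over their backs; the gripper's body (75 mm by 190 mm) begins 51 mm behind the grasp point.
Start: joints at [-1.528, 0.527, 1.433, -0, 1.181, -0.178], TCP at [0.137, -0.61, 0.226] pointing down, gripper open.
Joint ranges: [-3.08, 3.08], [-0.75, 2.2], [0.22, 2.44], [-1.43, 4.57], [0, 2.65], [-2.85, 2.85]. Speed limits (rad/s): [2.79, 2.79, 3.14, 3.14, 3.14, 3.14].

### API

Orientations are given as a unit quaternion [x, y, z, w].
In Python, from rig import robot gives the robot as it stands.
- The arm moves only by the tool carry_out, never from a script. Its argument "moves" is a list of rows, each a list of 7 numbers: the opening, from 0 (shut) to 1 (fully open), then the shift along the tool's x, y, z in cm, then the turn, a rotation vector about the tool's x, y, z in rad. In form: [[grip, x, y, z, rx, ry, rz], ...]. A call has 1 to 20 rows; each row is the pose to reach, as a shift and turn from the pose commanded when the call began, along the tool's axes at that moment; what a row does not reach only later rows make up. A row lasts 1/10 s, in which the tool goes at most 50 mm and 8.59 degrees, less where a joint would pass 70% of its speed; a pose out of reach is approached as far as the arm can. A call with a gripper value outside its range is refused whole. The fingers move at their own pace and stop on an object; "force" is the grip in N (left out, the last holds). Time passes only in rows, so rows that repeat a pose let the fingers close. It gives the time, the measured TCP pose, the force and the opening at its end, in the units of the state.
- robot.get_obs(): the state, without advancing time (a new reading comes with each control period).
- robot.camera(name): name is "scene" or "top"; returns the picture (384x512x3 uint8, red, green, blue); there is no depth.
- robot.camera_params(name): a dict with "fx", "fy", "cx", "cy" (pixels), "k1" (the pictures are not rectified: a ray, as slopes to the right and down, at radius r is drawn at 1 + k1 r^2 times it, then the intrinsics apply), "extrinsics" (4x4, takes a point from camera to world coordinates). Camera axes: x right, y down, z forward; pixel columns grow to the right and rows downward; lengths in m; the calibration is good to about 2 mm. A picture is of the moment at which its call begins. camera_params takes no time and is no camera call.
- robot.hand_in(): hands the job in, once; it reports no verdict.
The state is a dict: "time": time; "q": joint angles; "joint_velocities": joint speeds; "joint_torque": joint torques, N m; "position": TCP position; "tool_rot": TCP orientation; "ft_force": force on the tool from outside, world axes, zero at the start; "moment": the same for the moment, N m; "grip_width": finger opening in m.
Only numpy, scipy, OpenCV 4.12 (cv2) and the standard library are available. Lean on these libraries where they do the work, as an engineer would, in place of code of your own. Each camera call takes 0.05 s, during which the arm holds its last target.

### The job

A returned wireless headset stands in the blue parts tote among its three small loose parts. First lift the headset out and hang it by its band over the bar of the headset stand, one ear cup on each side; then grip the tote by its rim and tip it up by about 30 degrees, with the yellow-taped corner lowest, so that all three loose parts slide together into that corner. Finish while still gripping the tote and holding it steadily tilted like that, so that a colleague can count the parts (the taped corner may rest on the bench), and leave the spray can, the mouse and the carton where they are.

Things in the scene. Friction and masses are not known exactly. Their poses are not given: they have to be found in the camera images.
- tote: Blue open plastic tote, loose, 0.24 to 0.39 kg. 180 mm along x, 240 mm along y, 75 mm high; walls and floor 4 mm. Rolled rim round the top, 9 mm wide, 63 to 75 mm above the underside, standing out 5 mm from the walls (rim centre lines x = +-90.5 mm, y = +-120.5 mm): grip it there. Origin: centre of its underside, z up. Yellow tape on the rim marks corner (-x, +y), near left seen from the robot.
- tape_corner (a point): The inner floor corner of the tote under the yellow tape, at (-86, +116, +4) mm in the tote's frame: the parts are to gather here. The inside is smooth (friction on the parts 0.2 to 0.3): on the open floor they slide at a tilt of 12 to 17 degrees, along a wall in a diagonal tilt only at up to 30; swinging the tilt towards one wall, then the other, helps.
- high_corner (a point): The inner floor corner of the tote diagonally across from the tape, at (+86, -116, +4) mm in the tote's frame: the one to raise.
- headset: Black and grey wireless headset, rigid arched band, about 0.22 kg, 164 mm wide (y), 52 mm deep (x), 165 mm high; it stands on its two ear cups on the tote's floor, arch along the tote's y. Origin: midway between the cups' undersides; z up. Padded top of the band: level, 24 mm wide (x), 44 mm long (y), 153 to 165 mm above the origin: grip it across the 24 mm. Cups 68 mm high, 96 mm apart inside.
- band_under (a point): Middle of the underside of the headset's padded band top, 153 mm above the headset's origin.
- stand: Headset stand, fixed to the bench: dark steel foot 190 x 120 x 12 mm, an upright 18 mm thick at its +x end (x = 80 mm) and one level round bar, 16 mm thick, along its x from the upright to a free end with a 22 mm cap at x = -91 mm; bar axis 190 mm and bar top 198 mm above the bench. Origin: centre of the foot's underside.
- bar_mid (a point): Top of the bar at its middle, at (-5, 0, 198) mm in the stand's frame.
- bar_end (a point): Centre of the bar's free end cap, at (-88, 0, 190) mm in the stand's frame.
- receiver: White USB receiver with steel plug, 36 x 20 x 10 mm, 12 g, loose in the tote. Origin: centre of its underside, x along its length.
- adapter: Orange plug adapter, 40 x 22 x 12 mm, 25 g, loose in the tote. Origin: centre of its underside, x along its length.
- battery: Green spare battery, 38 x 28 x 8 mm, 22 g, loose in the tote. Origin: centre of its underside, x along its length.
- aircan: Yellow and white spray can with red cap, 52 mm thick, 181 mm high, standing; not to be disturbed. Origin: centre of its underside.
- mouse: Computer mouse, black and grey, 105 x 60 x 34 mm; not to be disturbed. Origin: centre of its underside.
- carton: Open cardboard carton, 110 x 150 x 70 mm, 0.5 kg; not to be disturbed. Origin: centre of its underside.

How it is judged:
On the way, in this order (a step that is already met when the one before it is completed fails the run):
1. the headset hangs over the bar, let go (contact force between headset and stand above 0.8 N and contact force between the fingers and headset below 0.1 N and angle between headset's own z axis and vertical below 0.35 rad and x of band_under in the frame of stand between -0.085 and 0.07 m and y of band_under in the frame of stand between -0.025 and 0.025 m and z of band_under in the frame of stand between 0.188 and 0.212 m and linear speed of headset below 0.06 m/s), for 0.2 s.
2. the tote is held tilted and all three parts lie in the taped corner (contact force between the fingers and tote above 1 N and angle between tote's own z axis and vertical between 0.3 and 0.95 rad and angle between tote's own x axis and vertical below 1.47 rad and angle between tote's own y axis and vertical above 1.67 rad and distance between each of receiver, adapter, battery and tape_corner below 0.1 m and x of each of receiver, adapter, battery in the frame of tote above -0.09 m and y of each of receiver, adapter, battery in the frame of tote below 0.12 m), for 0.3 s.
At the end, for the whole second after the job is handed in: Headset hangs still, let go, its band within 25 mm of the bar. Fingers grip the tote, tilted 0.3 to 0.95 rad, taped corner lowest by 0.1 rad both ways; all 3 parts inside within 100 mm of the taped corner; all slower than 30 mm/s (headset 60); tote leans on nothing but the bench (all of step 1 and all of step 2 and linear speed of each of receiver, adapter, battery, tote below 0.03 m/s and contact force between tote and stand below 0.2 N and contact force between tote and aircan below 0.2 N and contact force between tote and mouse below 0.2 N and contact force between tote and carton below 0.2 N); the arm keeps its last pose, push and grip.
It fails at once if the spray can, the mouse or the carton was moved by more than 30 mm (distance of any of aircan, mouse, carton from where it was at the start of the episode above 0.03 m).
It fails at once if the spray can was tipped (angle between aircan's own z axis and vertical above 0.35 rad).
It also fails if it takes over 61 s, if anything falls off the work surface, if the arm or the gripper's body presses on something with over 40 N, if the wrist force passes 120 N, or if a joint passes its speed limit or range.

## Working session

There is one attempt and no reset: what is moved stays moved. The work goes in short steps, Python scripts to look and compute and a tool call to move; the robot and the scene stay as the last step left them, time stands still between calls to the robot, and variables do not carry over. Pictures are saved under pics/ and viewed, and the job is handed in when it is done.

Besides the shell and the picture viewer there is one more tool, called by a JSON object that holds its "name" and its "arguments". carry_out: Moves the arm, as the interface text tells. Its arguments: {"type":"object","properties":{"moves":{"type":"array"},"force":{"type":"number"}},"required":["moves"]}

```bash
ls; mkdir -p pics; python3 - <<'E'
from rig import robot
import cv2
o=robot.get_obs();print(o)
for n in("scene","top"):
    im=robot.camera(n);cv2.imwrite(f"pics/{n}0.png",cv2.cvtColor(im,cv2.COLOR_RGB2BGR))
    print(robot.camera_params(n))
E
```

```text
pics
{'time': 0.0, 'q': array([-1.52851091e+00,  5.28482254e-01,  1.43390679e+00, -2.37338643e-05,
        1.18140366e+00, -1.78508022e-01]), 'joint_velocities': array([-0.00088378, -0.00059284,  0.00013873, -0.00043315, -0.00107598,
       -0.00054998]), 'joint_torque': array([-1.05506060e-03, -4.40047753e+01, -1.76595712e+01,  6.32395386e-02,
        5.81485033e-02, -1.65458837e-04]), 'position': array([ 0.13686325, -0.60908016,  0.22536032]), 'tool_rot': array([-0.55146313,  0.44238432, -0.44135001,  0.55262527]), 'ft_force': array([-1.56155644, -0.53668131, -0.82344928]), 'moment': array([ 0.03718278, -0.04393914, -0.01315319]), 'grip_width': 0.08696592595099821}
{'fx': 488.5894744823791, 'fy': 488.5894744823791, 'cx': 250.77145049545354, 'cy': 185.2287938409691, 'k1': -0.057243893864347514, 'extrinsics': array([[ 0.55669907,  0.70519284, -0.43907768,  1.11208362],
       [ 0.83069488, -0.47617894,  0.28844347, -0.44749582],
       [-0.00567127, -0.52531579, -0.85088845,  1.2392014 ],
       [ 0.        ,  0.        ,  0.        ,  1.        ]])}
{'fx': 472.98592022225654, 'fy': 472.98592022225654, 'cx': 250.74644841640514, 'cy': 189.2896103173713, 'k1': -0.1140829348763926, 'extrinsics': array([[-4.51785024e-03, -9.90630399e-01,  1.36495427e-01,
         3.59954365e-01],
       [-9.99987840e-01,  4.74542635e-03,  1.34193721e-03,
        -6.99869618e-02],
       [-1.97709279e-03, -1.36487705e-01, -9.90639792e-01,
         1.45753862e+00],
       [ 0.00000000e+00,  0.00000000e+00,  0.00000000e+00,
         1.00000000e+00]])}
```

View pics/scene0.png

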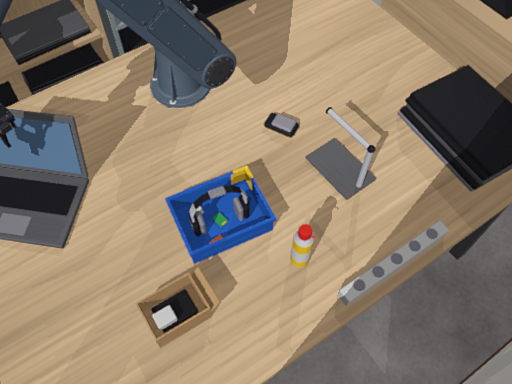

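View pics/top0.png

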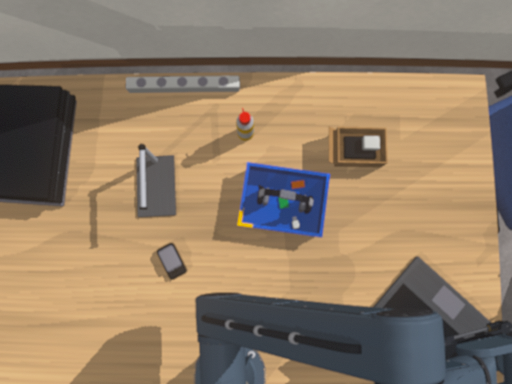

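```bash
python3 - <<'E'
import cv2
im=cv2.imread("pics/top0.png")
c=im[20:370,60:440]
cv2.imwrite("pics/top0z.png",cv2.resize(c[0:180,0:240],None,fx=3.3,fy=3.3))
cv2.imwrite("pics/top0y.png",cv2.resize(im[60:240,60:300],None,fx=3.3,fy=3.3,interpolation=cv2.INTER_CUBIC))
E
python3 -c "
from scipy.spatial.transform import Rotation as R
print(R.from_quat([-0.55146313,  0.44238432, -0.44135001,  0.55262527]).as_matrix())"
```

```text
[[ 2.19012557e-01 -1.14946660e-04  9.75722034e-01]
 [-9.75719629e-01  2.19716057e-03  2.19012276e-01]
 [-2.16899271e-03 -9.99997580e-01  3.69050042e-04]]
```

```bash
python3 - <<'E'
import cv2
im=cv2.imread("pics/top0.png")
cv2.imwrite("pics/z1.png",cv2.resize(im[150:250,225:345],None,fx=6,fy=6,interpolation=cv2.INTER_CUBIC))
cv2.imwrite("pics/z2.png",cv2.resize(im[130:290,110:260],None,fx=3.7,fy=3.7,interpolation=cv2.INTER_CUBIC))
im=cv2.imread("pics/scene0.png")
cv2.imwrite("pics/z3.png",cv2.resize(im[160:265,160:280],None,fx=5.5,fy=5.5,interpolation=cv2.INTER_CUBIC))
E
```

```text
(no output)
```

View pics/z1.png

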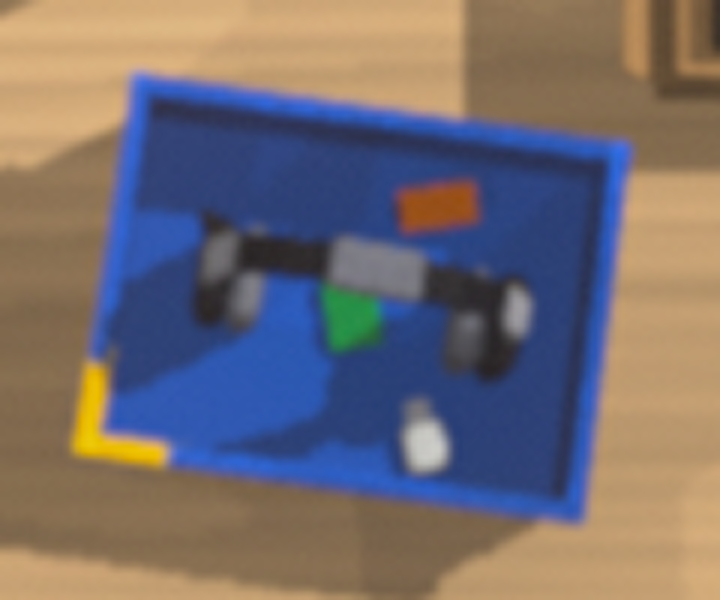

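View pics/z2.png

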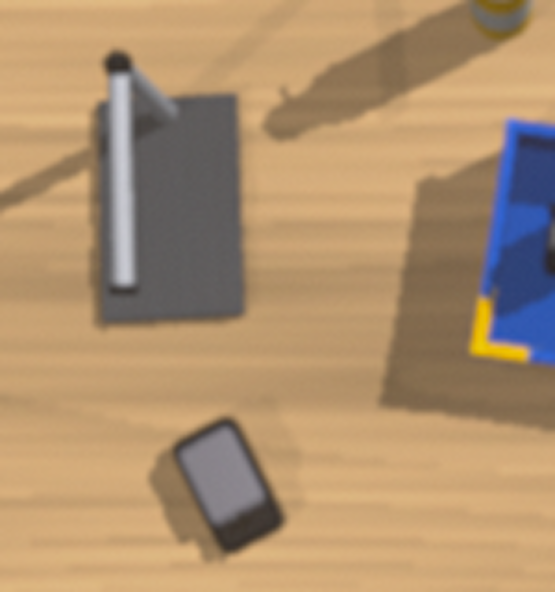

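View pics/z3.png

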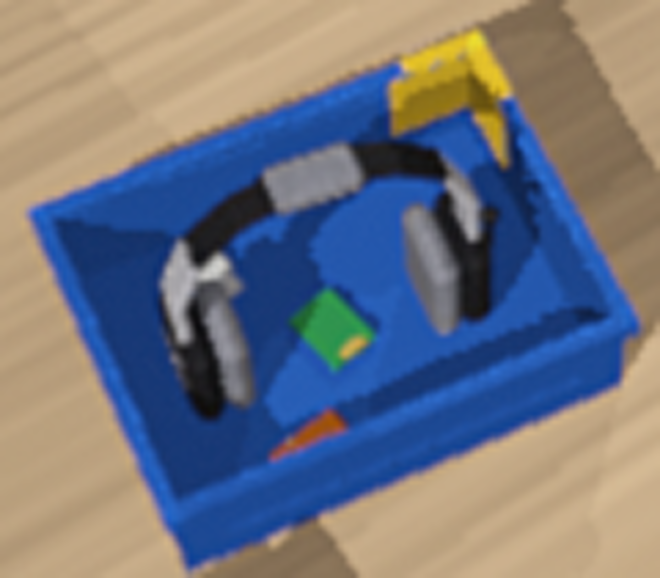

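```bash
cat > h.py <<'E'
import numpy as np, cv2
from rig import robot
P={n:robot.camera_params(n) for n in("scene","top")}
def ray(n,uv):
    p=P[n];K=np.array([[p['fx'],0,p['cx']],[0,p['fy'],p['cy']],[0,0,1]])
    # r_d = r(1+k1 r^2)
    x=cv2.undistortPointsIter(np.array([[uv]],float),K,np.array([p['k1'],0,0,0.]),None,None,(3,50,1e-10))[0,0]
    E=p['extrinsics'];return E[:3,3],E[:3,:3]@np.array([x[0],x[1],1.])
def onz(n,uv,z):
    o,d=ray(n,uv);return o+d*(z-o[2])/d[2]
def tri(uv1,uv2):
    A=[];b=[]
    for n,uv in(("scene",uv1),("top",uv2)):
        o,d=ray(n,uv);d=d/np.linalg.norm(d);M=np.eye(3)-np.outer(d,d);A.append(M);b.append(M@o)
    r=np.linalg.lstsq(np.vstack(A),np.hstack(b),rcond=None);return r[0],r[1]
def uz(z,f,o): return ((z[0]+.5)/f-.5+o[0],(z[1]+.5)/f-.5+o[1])
def proj(n,X):
    p=P[n];T=np.linalg.inv(p['extrinsics']);c=T[:3,:3]@np.asarray(X,float)+T[:3,3];s=c[:2]/c[2];s=s*(1+p['k1']*(s@s));return s[0]*p['fx']+p['cx'],s[1]*p['fy']+p['cy']
def save(n,name,box=None,f=1):
    im=cv2.cvtColor(robot.camera(n),cv2.COLOR_RGB2BGR);cv2.imwrite(f"pics/{name}_raw.png",im)
    if box: im=cv2.resize(im[box[1]:box[3],box[0]:box[2]],None,fx=f,fy=f,interpolation=cv2.INTER_CUBIC)
    cv2.imwrite(f"pics/{name}.png",im);return im
E
python3 - <<'E'
from h import *
np.set_printoptions(precision=4,suppress=True)
t=lambda z,h:onz("top",uz(z,6,(225,150)),h)
s=lambda z,h:onz("top",uz(z,3.7,(110,130)),h)
c=[t(z,.075) for z in[(135,75),(632,145),(582,520),(75,455)]]
print("tote",c,np.mean(c,0)); 
for i in range(4): d=c[(i+1)%4]-c[i];print(np.linalg.norm(d),np.degrees(np.arctan2(d[1],d[0])))
b=[t(z,.169) for z in[(335,235),(428,250),(422,300),(328,285)]];print("band",b,np.mean(b,0))
print("band scene",[onz("scene",uz(z,5.5,(160,160)),.169) for z in[(265,185),(350,145),(360,180),(275,212)]])
print("foot",[s(z,.012) for z in[(97,103),(237,95),(243,315),(97,325)]],np.mean([s(z,.012) for z in[(97,103),(237,95),(243,315),(97,325)]],0))
print("bar",s((118,62),.195),s((123,290),.19))
print("mouse",s((205,455),.03),s((250,540),0.03),s((250,515),.03),s((280,520),.03))
im=cv2.imread("pics/scene0.png")
cv2.imwrite("pics/z4.png",cv2.resize(im[95:205,295:395],None,fx=5.5,fy=5.5,interpolation=cv2.INTER_CUBIC))
print("can",onz("top",(245,118),.181))
E
```

```text
tote [array([ 0.6322, -0.0576,  0.075 ]), array([ 0.596 , -0.3037,  0.075 ]), array([ 0.411 , -0.2744,  0.075 ]), array([ 0.4441, -0.0277,  0.075 ])] [ 0.5208 -0.1658  0.075 ]
0.24876937139657204 -98.38053068345337
0.18725733969517358 170.99118305929514
0.24887520806255006 82.36601325440203
0.19050074500490866 -9.023599079052605
band [array([ 0.5386, -0.1499,  0.169 ]), array([ 0.5315, -0.1925,  0.169 ]), array([ 0.5084, -0.1893,  0.169 ]), array([ 0.5155, -0.1464,  0.169 ])] [ 0.5235 -0.1695  0.169 ]
band scene [array([ 0.5184, -0.189 ,  0.169 ]), array([ 0.522 , -0.1447,  0.169 ]), array([ 0.5408, -0.151 ,  0.169 ]), array([ 0.5334, -0.1927,  0.169 ])]
foot [array([0.6617, 0.2921, 0.012 ]), array([0.6676, 0.1726, 0.012 ]), array([0.4812, 0.1642, 0.012 ]), array([0.4731, 0.2867, 0.012 ])] [0.5709 0.2289 0.012 ]
bar [0.6544 0.2315 0.195 ] [0.4848 0.2241 0.19  ]
mouse [0.3655 0.1908 0.03  ] [0.2971 0.1532 0.03  ] [0.3171 0.1534 0.03  ] [0.3132 0.1289 0.03  ]
can [ 0.7367 -0.0531  0.181 ]
```

View pics/z4.png

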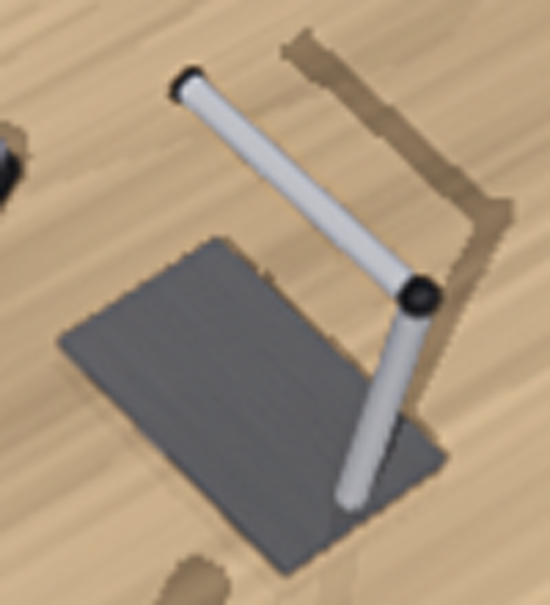

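```bash
cat > m.py <<'E'
import json,os,numpy as np
from scipy.spatial.transform import Rotation as R
np.set_printoptions(precision=4,suppress=True)
F='cmd.json'
def load():
    d=json.load(open(F));return np.array(d['p']),R.from_quat(d['q'])
def store(p,r): json.dump(dict(p=list(map(float,p)),q=list(map(float,r.as_quat()))),open(F,'w'))
def down(a): # tool x at angle a, tool y down
    x=np.array([np.cos(a),np.sin(a),0]);y=np.array([0,0,-1.]);return R.from_matrix(np.c_[x,y,np.cross(x,y)])
def row(p,r):
    p0,r0=load();return np.round(np.r_[r0.inv().apply(np.asarray(p)-p0)*100,(r0.inv()*r).as_rotvec()],3)
def did(rw): # apply final row (6 numbers)
    p0,r0=load();p=p0+r0.apply(np.array(rw[:3])/100);r=r0*R.from_rotvec(rw[3:]);store(p,r);return p
E
python3 - <<'E'
from m import *
from h import *
o=robot.get_obs();store([0.137,-0.61,0.226],R.from_matrix(down(-1.35).as_matrix()))
print(row([0.525,-0.169,0.30],down(np.radians(-9))))
print(onz("top",(360,147),.07))
E
```

```text
[-34.532  -7.4    47.516   0.     -1.193   0.   ]
[ 0.6784 -0.3985  0.07  ]
```

{"name": "carry_out", "arguments": {"moves": [[1,0,-7.4,0,0,0,0],[1,0,-7.4,0,0,0,0],[1,-34.5,-7.4,47.5,0,-1.193,0],[1,-34.5,-7.4,47.5,0,-1.193,0],[1,-34.5,-7.4,47.5,0,-1.193,0],[1,-34.5,-7.4,47.5,0,-1.193,0],[1,-34.5,-7.4,47.5,0,-1.193,0],[1,-34.5,-7.4,47.5,0,-1.193,0],[1,-34.5,-7.4,47.5,0,-1.193,0],[1,-34.5,-7.4,47.5,0,-1.193,0],[1,-34.5,-7.4,47.5,0,-1.193,0],[1,-34.5,-7.4,47.5,0,-1.193,0],[1,-34.5,-7.4,47.5,0,-1.193,0],[1,-34.5,-7.4,47.5,0,-1.193,0],[1,-34.5,-7.4,47.5,0,-1.193,0],[1,-34.5,-7.4,47.5,0,-1.193,0],[1,-34.5,-7.4,47.5,0,-1.193,0],[1,-34.5,-7.4,47.5,0,-1.193,0]], "force": 15}}

```text
time: 1.9
position: [0.524, -0.1702, 0.3002]
tool_rot: [0.705, -0.056, 0.056, -0.705]
ft_force: [0.3, -0.5, -0.3]
grip_width: 0.087
```

```bash
python3 - <<'E'
from m import *
print(did([-34.5,-7.4,47.5,0,-1.193,0]));print(row([0.525,-0.169,0.184],down(np.radians(-9))))
E
```

```text
[ 0.5249 -0.1693  0.3   ]
[ 0.003 11.6    0.036  0.     0.     0.   ]
```

{"name": "carry_out", "arguments": {"moves": [[1,0,5,0,0,0,0],[1,0,9,0,0,0,0],[1,0,11.6,0,0,0,0],[1,0,11.6,0,0,0,0],[0.2,0,11.6,0,0,0,0],[0.2,0,11.6,0,0,0,0],[0.2,0,11.6,0,0,0,0],[0.2,0,11.6,0,0,0,0],[0.2,0,11.6,0,0,0,0],[0.2,0,11.6,0,0,0,0],[0.2,0,11.6,0,0,0,0],[0.2,0,11.6,0,0,0,0]]}}

```text
time: 3.1
position: [0.5248, -0.1691, 0.1843]
tool_rot: [-0.705, 0.055, -0.055, 0.705]
ft_force: [0.0, -0.9, -0.1]
grip_width: 0.0308
```

{"name": "carry_out", "arguments": {"moves": [[0,0,0,0,0,0,0],[0,0,0,0,0,0,0],[0,0,0,0,0,0,0],[0,0,0,0,0,0,0],[0,0,0,0,0,0,0]], "force": 25}}

```text
time: 3.6
position: [0.5248, -0.1691, 0.1843]
tool_rot: [-0.705, 0.055, -0.055, 0.705]
ft_force: [-0.4, 0.4, -0.5]
grip_width: 0.001
```

```bash
python3 - <<'E'
from m import *
from h import *
did([0,11.6,0,0,0,0]);save("scene","g1",(150,90,290,270),3.3)
E
```

```text
(no output)
```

View pics/g1.png

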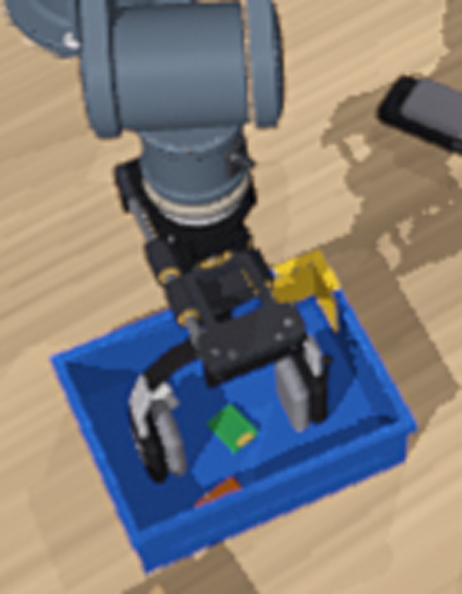

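{"name": "carry_out", "arguments": {"moves": [[0.55,0,-1,0,0,0,0],[0.55,0,-1,0,0,0,0],[0.55,0,-1,0,0,0,0],[0.55,0,-1,0,0,0,0],[0.55,0,-1,0,0,0,0],[0.55,0,0.6,0,0,0,0],[0.55,0,0.6,0,0,0,0],[0.1,0,0.6,0,0,0,0],[0.1,0,0.6,0,0,0,0],[0.1,0,0.6,0,0,0,0],[0.1,0,0.6,0,0,0,0],[0.1,0,0.6,0,0,0,0],[0.1,0,0.6,0,0,0,0]], "force": 15}}

```text
time: 4.95
position: [0.5249, -0.1692, 0.1785]
tool_rot: [0.705, -0.055, 0.056, -0.705]
ft_force: [0.5, -0.0, 0.1]
grip_width: 0.0116
```

```bash
python3 - <<'E'
from m import *
from h import *
did([0,.6,0,0,0,0]);save("top","g2",(215,130,345,260),4.5)
E
```

```text
(no output)
```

View pics/g2.png

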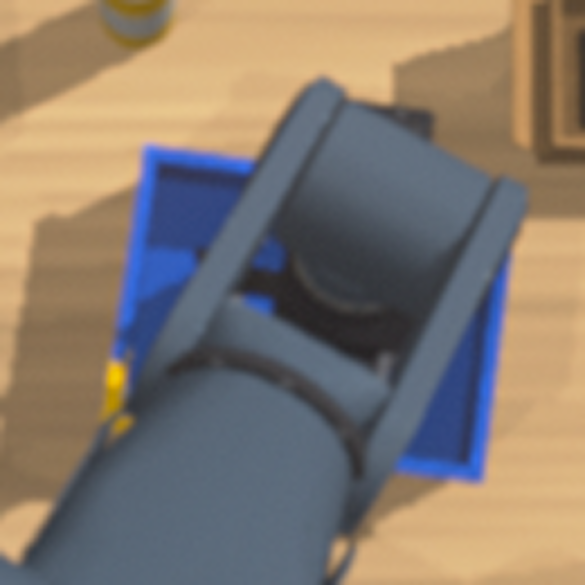

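{"name": "carry_out", "arguments": {"moves": [[1,0,-3,0,0,0,0],[1,0,-8,0,0,0,0],[1,0,-12,0,0,0,0],[1,0,-12,0,0,0,0],[1,0,-12,0,0,0,0],[1,0,-12,0,0,0,0],[1,0,-12,0,0,0,0]]}}

```text
time: 5.7
position: [0.5238, -0.1686, 0.2965]
tool_rot: [-0.704, 0.057, -0.054, 0.706]
ft_force: [-0.7, -1.2, -0.4]
grip_width: 0.0582
```

```bash
python3 - <<'E'
from m import *
from h import *
did([0,-12,0,0,0,0]);save("scene","g3",(150,70,290,270),3)
print(tri(uz((312,180),5.5,(160,160)),uz((378,268),6,(225,150))))
print(robot.get_obs()['grip_width'])
E
```

```text
(array([ 0.5245, -0.1689,  0.163 ]), array([0.]))
0.06238016171626398
```

View pics/g3.png

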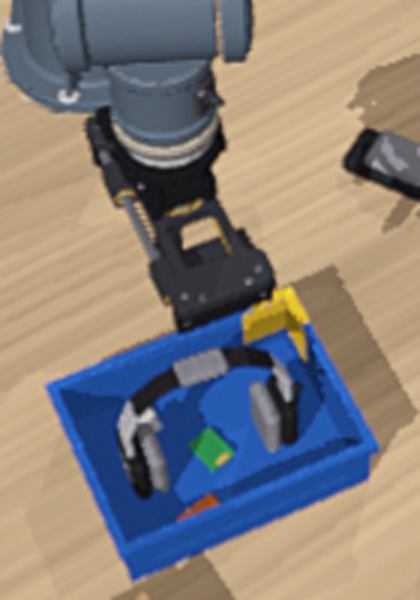

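```bash
python3 - <<'E'
from m import *
from h import *
im=save("scene","g4")
o=robot.get_obs();p=o['position'];r=R.from_quat(o['tool_rot']);print(p,o['grip_width'])
def mk(im,X,c):
    u=proj("scene",X);cv2.circle(im,(int(round((u[0]-170)*8)),int(round((u[1]-100)*8))),4,c,-1)
b=cv2.resize(im[100:175,170:270],None,fx=8,fy=8,interpolation=cv2.INTER_CUBIC)
mk(b,p,(0,0,255));mk(b,p+r.apply([0,.025,0]),(0,255,0))
for s in(-1,1): mk(b,p+r.apply([s*.0435,.006,0]),(255,0,255));mk(b,p+r.apply([s*.0435,.025,0]),(255,255,0))
cv2.imwrite("pics/g4z.png",b)
E
```

```text
[ 0.5241 -0.1688  0.2968] 0.06630360393561532
```

View pics/g4z.png

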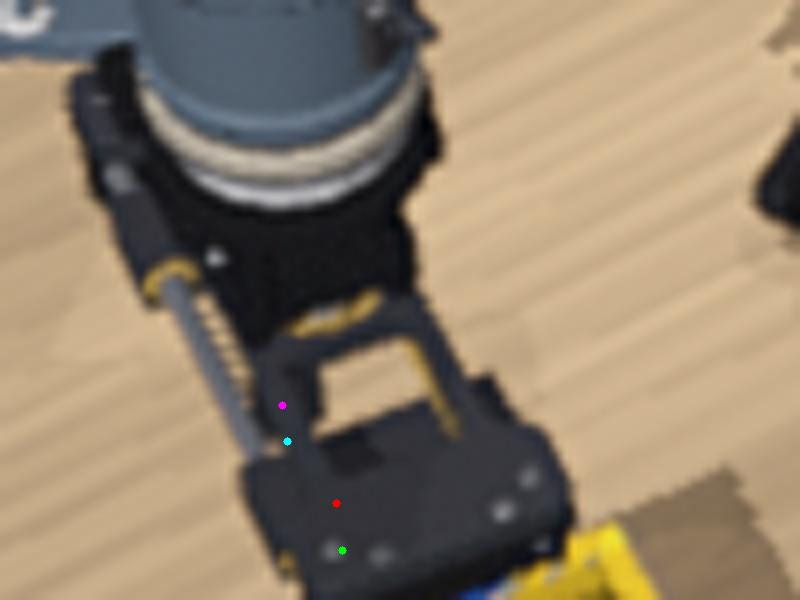

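```bash
python3 - <<'E'
from m import *
from h import *
im=cv2.imread("pics/g4.png")
p=np.array([ 0.5241,-0.1688,0.2968]);r=down(np.radians(-9))
def mk(im,X,c):
    u=proj("scene",X);cv2.circle(im,(int(round((u[0]-160)*6)),int(round((u[1]-95)*6))),3,c,-1)
b=cv2.resize(im[95:195,160:280],None,fx=6,fy=6,interpolation=cv2.INTER_CUBIC)
mk(b,p,(0,0,255));mk(b,p+r.apply([0,.025,0]),(0,255,0))
for s in(-1,1): mk(b,p+r.apply([s*.033,.006,0]),(255,0,255));mk(b,p+r.apply([s*.033,.025,0]),(255,255,0));mk(b,p+r.apply([0,.025,s*.033]),(0,255,255))
cv2.imwrite("pics/g4z.png",b)
E
```

```text
(no output)
```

View pics/g4z.png

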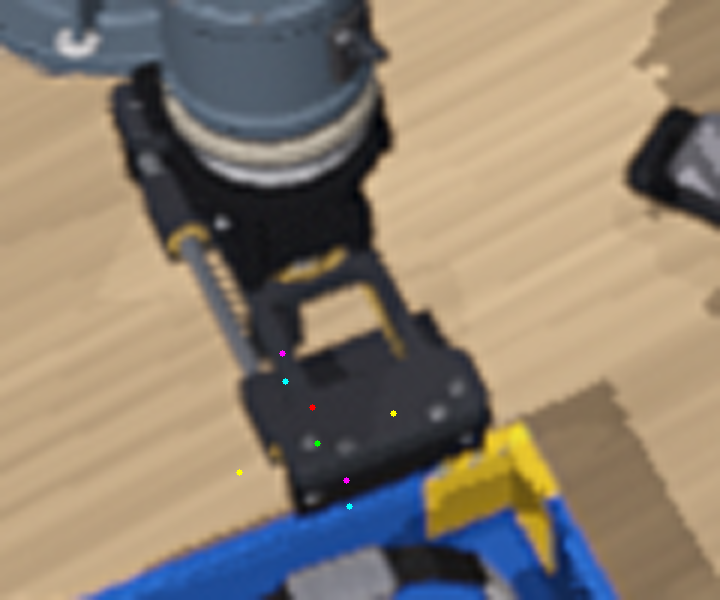

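```bash
python3 - <<'E'
from h import *
save("top","g5",(215,120,345,250),5)
E
```

```text
(no output)
```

View pics/g5.png

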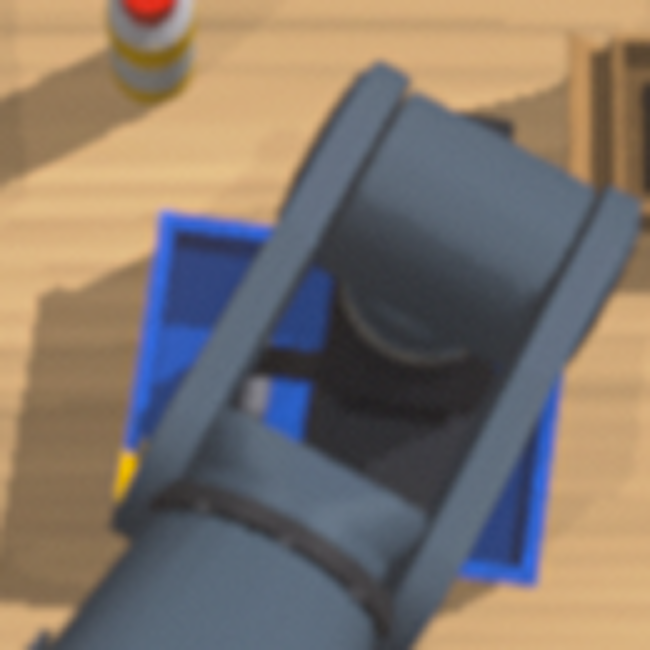

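{"name": "carry_out", "arguments": {"moves": [[0,0,0,0,0,0,0],[0,0,0,0,0,0,0],[0,0,0,0,0,0,0],[0,0,0,0,0,0,0],[0,0,0,0,0,0,0],[0,0,0,0,0,0,0],[0,0,0,0,0,0,0],[0,0,0,0,0,0,0],[0,0,0,0,0,0,0]]}}

```text
time: 6.75
position: [0.5248, -0.1691, 0.2984]
tool_rot: [0.705, -0.055, 0.055, -0.705]
ft_force: [0.5, -0.1, 0.3]
grip_width: 0.0143
```

```bash
python3 - <<'E'
from h import *
print(robot.get_obs()['grip_width'])
b=save("scene","g6",(180,95,260,195),5)
a=cv2.resize(cv2.imread("pics/g4.png")[95:195,180:260],None,fx=5,fy=5,interpolation=cv2.INTER_CUBIC)
cv2.imwrite("pics/g6c.png",np.hstack([a[:,:395],b[:,:395]]))
E
```

```text
0.014266633807656618
```

View pics/g6c.png

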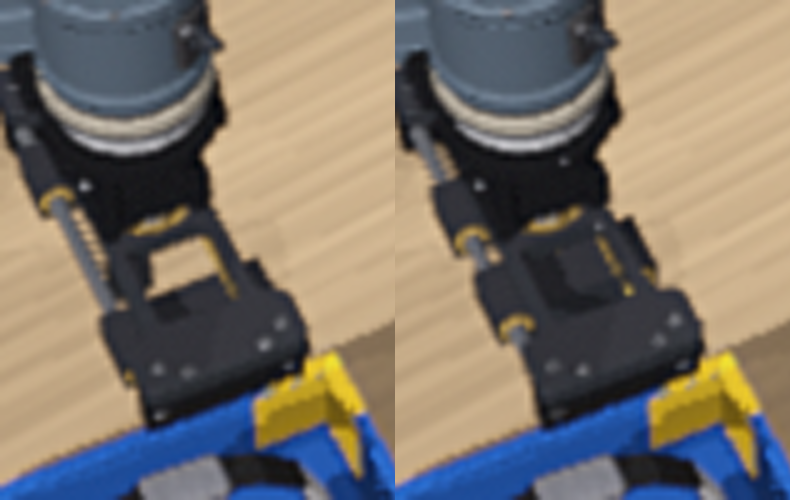

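```bash
python3 - <<'E'
from m import *
from h import *
for z in(.3,.34,.38,.42): print(z,onz("top",uz((512,122),5,(215,120)),z))
r=down(np.radians(-9));p=np.array([.5245,-.169,.2975])
for q in[(490,430),(300,505),(270,455),(250,375),(475,350)]:
    u=uz(q,6,(160,95))
    o,d=ray("scene",u); # intersect with tool plane x=.095,.085,.07
    out=[]
    for X in(.095,.08,.065):
        n=r.apply([1,0,0]);k=((p-o)@n+X)/(d@n);out.append(r.inv().apply(o+k*d-p)*1000)
    print(q,np.round(out,0).tolist())
E
```

```text
0.3 [ 0.6335 -0.2353  0.3   ]
0.34 [ 0.624  -0.2296  0.34  ]
0.38 [ 0.6145 -0.2239  0.38  ]
0.42 [ 0.6051 -0.2182  0.42  ]
(490, 430) [[95.0, -92.0, 34.0], [80.0, -68.0, 40.0], [65.0, -44.0, 47.0]]
(300, 505) [[95.0, -91.0, -37.0], [80.0, -67.0, -33.0], [65.0, -43.0, -29.0]]
(270, 455) [[95.0, -127.0, -45.0], [80.0, -104.0, -41.0], [65.0, -81.0, -37.0]]
(250, 375) [[95.0, -175.0, -48.0], [80.0, -153.0, -44.0], [65.0, -132.0, -40.0]]
(475, 350) [[95.0, -143.0, 30.0], [80.0, -120.0, 36.0], [65.0, -97.0, 42.0]]
```

{"name": "carry_out", "arguments": {"moves": [[0,0,5,0,0,0,0],[0,0,9,0,0,0,0],[0,0,12,0,0,0,0],[0,0,12.4,0,0,0,0],[0,0,12.8,0,0,0,0],[0,0,12.8,0,0,0,0]]}}

```text
time: 7.4
position: [0.5264, -0.1693, 0.1736]
tool_rot: [0.705, -0.054, 0.057, -0.705]
ft_force: [-1.5, 3.3, 15.7]
grip_width: 0.0007
```

{"name": "carry_out", "arguments": {"moves": [[0,0,0.3,0,0,0,0],[0,0,0.6,0,0,0,0]]}}

```text
time: 7.6
position: [0.5295, -0.1701, 0.1735]
tool_rot: [0.706, -0.051, 0.06, -0.704]
ft_force: [-6.5, 10.5, 63.7]
grip_width: 0.0003
```

{"name": "carry_out", "arguments": {"moves": [[0,0,0.3,0,0,0,0],[0,0,0.4,0,0,0,0]]}}

```text
time: 7.8
position: [0.5326, -0.1708, 0.1739]
tool_rot: [0.707, -0.048, 0.063, -0.703]
ft_force: [-7.1, 10.6, 71.3]
grip_width: 0.0005
```

```bash
python3 - <<'E'
from m import *
from h import *
did([0,12.8+1.0,0,0,0,0]);save("scene","g7",(150,90,290,270),3.3)
E
```

```text
(no output)
```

View pics/g7.png

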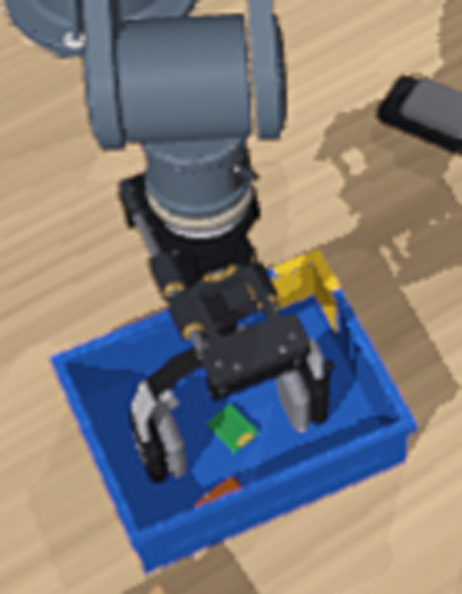

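{"name": "carry_out", "arguments": {"moves": [[0.65,0,-2,0,0,0,0],[0.65,0,-4,0,0,0,0],[0.65,0,-5,0,0,0,0],[0.65,0,-5,0,0,0,0],[0.65,0,-5,0,0,0,0],[0.65,0,-5,0,0,0,0],[0.65,0,-5,0,0,0,0]]}}

```text
time: 8.55
position: [0.5242, -0.1689, 0.209]
tool_rot: [-0.705, 0.056, -0.055, 0.705]
ft_force: [0.1, -0.0, 0.0]
grip_width: 0.0486
```

```bash
python3 - <<'E'
from m import *
from h import *
print(did([0,-5,0,0,0,0]));o=robot.get_obs();print(o['position'],o['ft_force'],o['grip_width']);im=save("scene","g8",(150,90,290,270),3.3)
E
```

```text
[ 0.5249 -0.1693  0.21  ]
[ 0.5242 -0.1689  0.209 ] [ 0.0947 -0.0301  0.0333] 0.048611250123784165
```

View pics/g8.png

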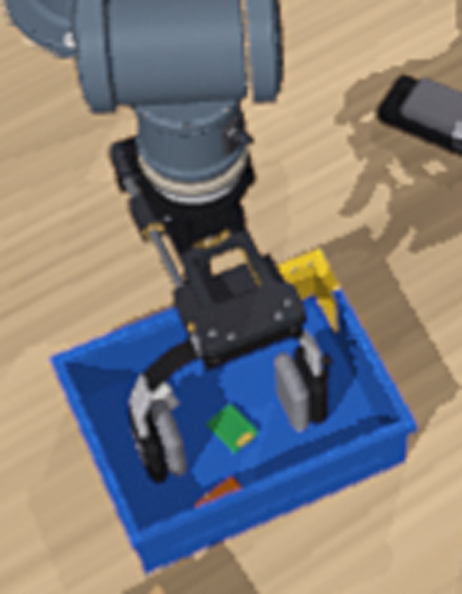

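{"name": "carry_out", "arguments": {"moves": [[0.65,0,3,0,0,0,0],[0.65,0,4.4,0,0,0,0],[0.65,0,4.7,0,0,0,0],[0.65,0,4.7,0,0,0,0],[0,0,4.7,0,0,0,0],[0,0,4.7,0,0,0,0],[0,0,4.7,0,0,0,0],[0,0,4.7,0,0,0,0],[0,0,4.7,0,0,0,0],[0,0,4.7,0,0,0,0]], "force": 20}}

```text
time: 9.6
position: [0.525, -0.1692, 0.1637]
tool_rot: [0.705, -0.055, 0.056, -0.705]
ft_force: [0.2, -0.1, 1.8]
grip_width: 0.0243
```

{"name": "carry_out", "arguments": {"moves": [[0,0,-0.5,0,0,0,0],[0,0,-2,0,0,0,0],[0,0,-4,0,0,0,0],[0,0,-7,0,0,0,0],[0,0,-10,0,0,0,0],[0,0,-13,0,0,0,0],[0,0,-16,0,0,0,0],[0,0,-19,0,0,0,0],[0,0,-22,0,0,0,0],[0,0,-23.5,0,0,0,0],[0,0,-24,0,0,0,0],[0,0,-24,0,0,0,0]], "force": 30}}

```text
time: 10.8
position: [0.5246, -0.169, 0.4035]
tool_rot: [0.705, -0.055, 0.056, -0.705]
ft_force: [-0.0, -0.6, -2.8]
grip_width: 0.0236
```

```bash
python3 - <<'E'
from m import *
from h import *
did([0,4.7,0,0,0,0]);print(did([0,-24,0,0,0,0]));o=robot.get_obs();print(o['position'],o['ft_force'],o['grip_width']);im=save("scene","g9",(130,30,330,270),2.5)
print(row([.566,.2277,.403],down(np.radians(2.5))))
E
```

```text
[ 0.5249 -0.1693  0.403 ]
[ 0.5246 -0.169   0.4035] [-0.0418 -0.5601 -2.8261] 0.02363588848956338
[-2.15   0.    39.859  0.    -0.201  0.   ]
```

View pics/g9.png

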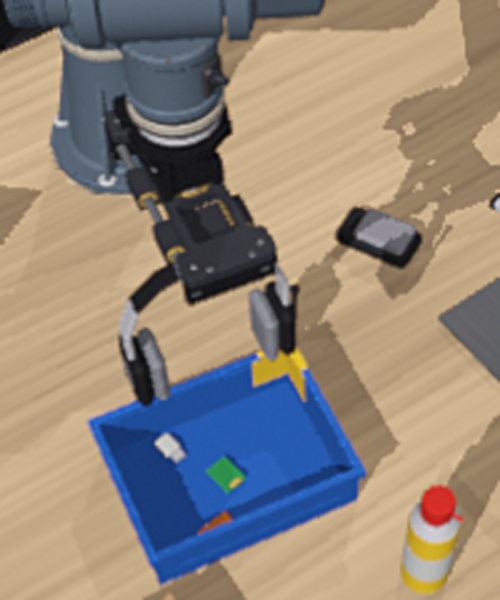

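{"name": "carry_out", "arguments": {"moves": [[0,-0.1,0,2,0,-0.02,0],[0,-0.3,0,5,0,-0.03,0],[0,-0.5,0,9,0,-0.05,0],[0,-0.7,0,13,0,-0.07,0],[0,-0.9,0,17,0,-0.1,0],[0,-1.1,0,21,0,-0.12,0],[0,-1.4,0,25,0,-0.14,0],[0,-1.6,0,29,0,-0.16,0],[0,-1.8,0,33,0,-0.18,0],[0,-2,0,36.5,0,-0.19,0],[0,-2.1,0,39,0,-0.2,0],[0,-2.15,0,39.9,0,-0.2,0],[0,-2.15,0,39.9,0,-0.2,0],[0,-2.15,0,39.9,0,-0.2,0],[0,-2.15,0,39.9,0,-0.2,0]]}}

```text
time: 12.35
position: [0.5659, 0.2268, 0.4031]
tool_rot: [0.707, 0.014, -0.015, -0.707]
ft_force: [0.2, -0.7, -2.1]
grip_width: 0.0236
```

```bash
python3 - <<'E'
from m import *
from h import *
print(did([-2.15,0,39.9,0,-.2,0]));o=robot.get_obs();print(o['position'],o['ft_force'],o['grip_width']);im=save("scene","g10",(270,20,430,220),3);save("top","g10t",(90,100,250,260),3.5)
E
```

```text
[0.5661 0.2281 0.403 ]
[0.5659 0.2268 0.4031] [ 0.2349 -0.7481 -2.0776] 0.023613437261686823
```

View pics/g10.png

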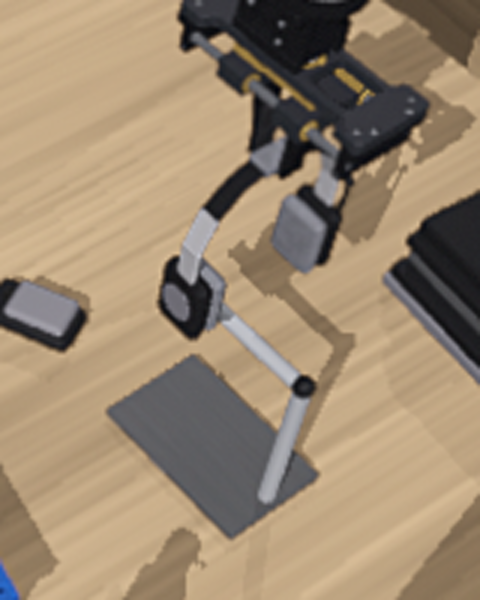

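View pics/g10t.png

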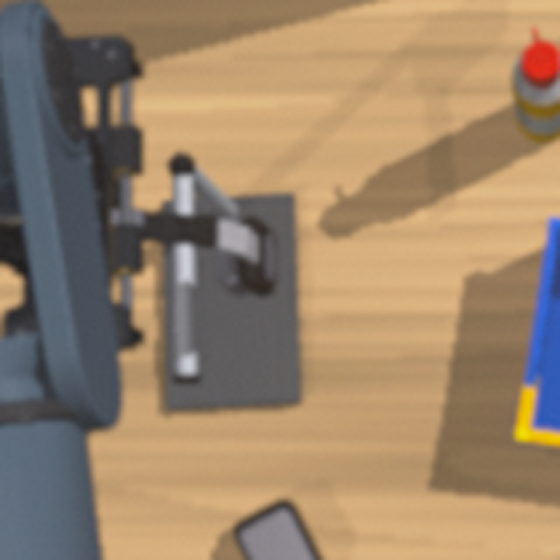

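```bash
python3 - <<'E'
from m import *
from h import *
for n,off,f in(("scene",(270,20),3),("top",(90,100),3.5)):
    for X in[(.566,.2277-.065,.243),(.566,.2277+.065,.243),(.566,.2277-.065,.311),(.566,.2277,.402),(.654,.2315,.19),(.483,.224,.19)]:
        u=proj(n,X);print(n,X,((u[0]-off[0])*f,(u[1]-off[1])*f))
E
```

```text
scene (0.566, 0.1627, 0.243) (np.float64(183.66297681815087), np.float64(319.37695273816684))
scene (0.566, 0.2927, 0.243) (np.float64(297.17943429429147), np.float64(255.4943513533953))
scene (0.566, 0.1627, 0.311) (np.float64(194.59941989245164), np.float64(267.7497999887532))
scene (0.566, 0.2277, 0.402) (np.float64(274.6484361495387), np.float64(156.76253045827536))
scene (0.654, 0.2315, 0.19) (np.float64(298.94344241823956), np.float64(387.8976619192832))
scene (0.483, 0.224, 0.19) (np.float64(171.37947758277363), np.float64(268.05091824927945))
top (0.566, 0.1627, 0.243) (np.float64(253.11113682996455), np.float64(262.66266673044436))
top (0.566, 0.2927, 0.243) (np.float64(81.97329901643884), np.float64(263.78019201162965))
top (0.566, 0.1627, 0.311) (np.float64(235.19772131065497), np.float64(246.67288461031114))
top (0.566, 0.2277, 0.402) (np.float64(109.75462143435742), np.float64(222.9669404151923))
top (0.654, 0.2315, 0.19) (np.float64(181.78355624896693), np.float64(164.32359138726306))
top (0.483, 0.224, 0.19) (np.float64(185.1569283851281), np.float64(380.3778421946968))
```

{"name": "carry_out", "arguments": {"moves": [[0,0,2,0,0,0,0],[0,0,5,0,0,0,0],[0,0,8,0,0,0,0],[0,0,11,0,0,0,0],[0,0,14,0,0,0,0],[0,0,16.5,0,0,0,0],[0,0,18,0,0,0,0],[0,0,18.8,0,0,0,0],[0,0,18.8,0,0,0,0],[0,0,18.8,0,0,0,0]]}}

```text
time: 13.45
position: [0.5668, 0.2281, 0.2163]
tool_rot: [-0.707, -0.016, 0.014, 0.707]
ft_force: [0.2, 0.3, -1.1]
grip_width: 0.0237
```

{"name": "carry_out", "arguments": {"moves": [[0,0,0.4,0,0,0,0],[0,0,0.7,0,0,0,0],[0,0,0.7,0,0,0,0]]}}

```text
time: 13.75
position: [0.5658, 0.2283, 0.2083]
tool_rot: [0.707, 0.015, -0.015, -0.707]
ft_force: [0.3, -0.0, -1.5]
grip_width: 0.024
```

{"name": "carry_out", "arguments": {"moves": [[0,0,0.2,0,0,0,0],[0,0,0.3,0,0,0,0],[0,0,0.3,0,0,0,0]]}}

```text
time: 14.05
position: [0.5658, 0.2283, 0.2052]
tool_rot: [0.707, 0.015, -0.015, -0.707]
ft_force: [1.2, -0.5, -1.7]
grip_width: 0.0233
```

```bash
python3 - <<'E'
from m import *
from h import *
print(did([0,18.8+.7+.3,0,0,0,0]));o=robot.get_obs();print(o['position'],o['ft_force'],o['grip_width']);im=save("scene","g11",(280,30,420,210),3.3)
E
```

```text
[0.5661 0.2281 0.205 ]
[0.5658 0.2283 0.2052] [ 1.2061 -0.5415 -1.7397] 0.023321020230814258
```

View pics/g11.png

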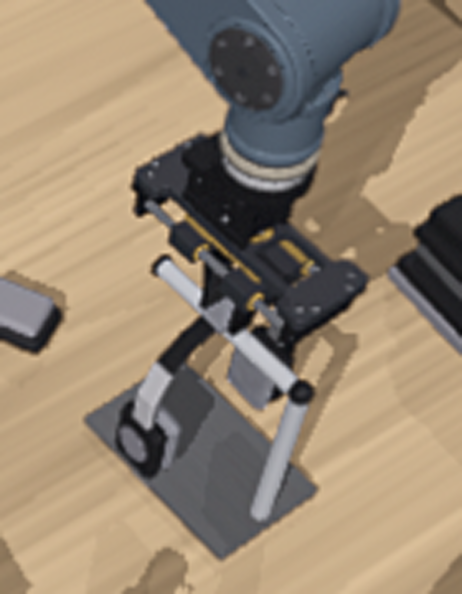

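{"name": "carry_out", "arguments": {"moves": [[0,0,0.1,0,0,0,0],[0,0,0.2,0,0,0,0],[0,0,0.2,0,0,0,0]]}}

```text
time: 14.4
position: [0.5662, 0.2284, 0.2046]
tool_rot: [-0.707, -0.016, 0.015, 0.707]
ft_force: [-1.6, -0.6, 5.4]
grip_width: 0.0237
```

{"name": "carry_out", "arguments": {"moves": [[0.6,0,0.1,0,0,0,0],[0.6,0,0.1,0,0,0,0],[0.6,0,0.1,0,0,0,0],[0.6,0,0.1,0,0,0,0],[0.6,0,0.1,0,0,0,0],[0.6,0,0.1,0,0,0,0],[0.6,0,-1,0,0,0,0],[0.6,0,-3,0,0,0,0],[0.6,0,-6,0,0,0,0],[0.6,0,-10,0,0,0,0],[0.6,0,-14,0,0,0,0],[0.6,0,-14,0,0,0,0]]}}

```text
time: 15.6
position: [0.5694, 0.2292, 0.3513]
tool_rot: [-0.706, -0.02, 0.01, 0.708]
ft_force: [0.0, 0.4, 0.6]
grip_width: 0.052
```

```bash
python3 - <<'E'
from m import *
from h import *
did([0,.2,0,0,0,0])
print(did([0,-14,0,0,0,0]));o=robot.get_obs();print(o['position'],o['ft_force'],o['grip_width'],o['q']);im=save("scene","g12",(200,30,420,270),2.4);save("top","g12t",(90,100,350,280),3)
E
```

```text
[0.5661 0.2281 0.343 ]
[0.5694 0.2292 0.3513] [0.0149 0.4399 0.6126] 0.05195898343772405 [0.2007 0.3939 1.3079 0.0001 1.4248 0.1575]
```

View pics/g12.png

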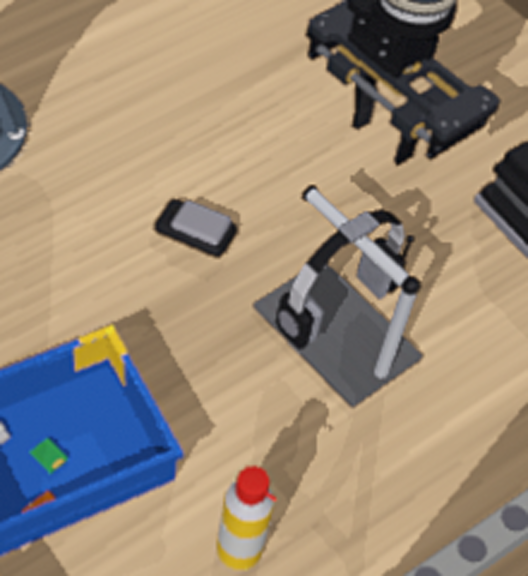

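View pics/g12t.png

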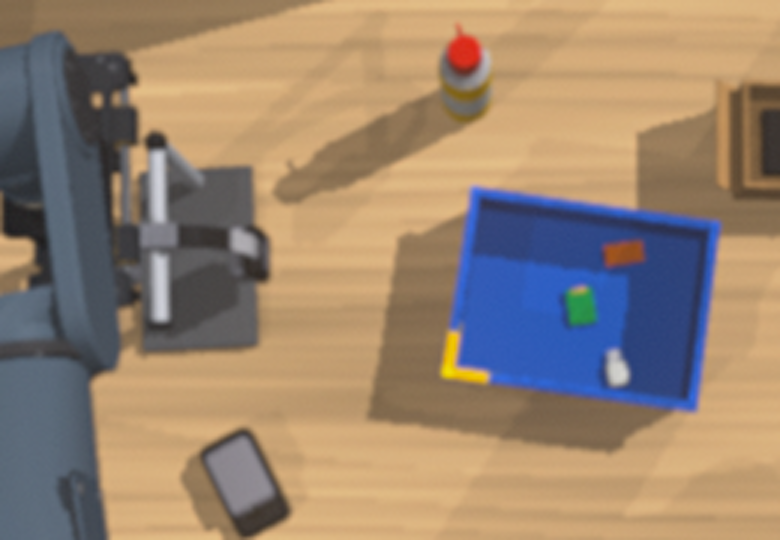

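```bash
python3 - <<'E'
from m import *
from h import *
t=lambda z,h:onz("top",uz(z,3,(90,100)),h)
c=np.array([t(z,.075) for z in[(473,187),(720,222),(694,411),(441,377)]]);print(c)
for i in range(4): d=c[(i+1)%4]-c[i];print(np.linalg.norm(d),np.degrees(np.arctan2(d[1],d[0])))
ce=c.mean(0);a=np.radians(-8.5);Rm=np.array([[np.cos(a),-np.sin(a)],[np.sin(a),np.cos(a)]])
print("ce",ce)
for n,z in(("adapter",(625,253)),("batt",(581,308)),("recv",(616,370))):
    w=t(z,.013);print(n,w,Rm.T@(w-ce)[:2])
for q in((353,125),(402,160),(430,155)):
    u=uz(q,2.4,(200,30));o,d=ray("scene",u)
    r=down(.043);p=np.array([.568,.2287,.347])
    n=r.apply([0,0,1])
    for Z in(-.0095,.0095):
        k=((p-o)@n+Z)/(d@n);print(q,r.inv().apply(o+k*d-p)*1000)
E
```

```text
[[ 0.6325 -0.0583  0.075 ]
 [ 0.5962 -0.303   0.075 ]
 [ 0.4098 -0.2726  0.075 ]
 [ 0.4443 -0.0265  0.075 ]]
0.24729920005773504 -98.42950177657627
0.18885159756113085 170.76148176620256
0.24855676085714376 82.01897896233662
0.190818517015448 -9.605547937650032
ce [ 0.5207 -0.1651  0.075 ]
adapter [ 0.5748 -0.2141  0.013 ] [ 0.0607 -0.0405]
batt [ 0.5181 -0.168   0.013 ] [-0.0022 -0.0032]
recv [ 0.4543 -0.2029  0.013 ] [-0.0601 -0.0471]
(353, 125) [-32.0244  -2.8431  -9.5   ]
(353, 125) [-47.0858  21.6657   9.5   ]
(402, 160) [ 38.0777 -12.4505  -9.5   ]
(402, 160) [24.9482 11.7935  9.5   ]
(430, 155) [ 67.6288 -46.0685  -9.5   ]
(430, 155) [ 55.3137 -22.751    9.5   ]
```

```bash
python3 - <<'E'
from m import *
print(row([.5988,-.2529,.20],down(np.radians(-8.7))))
E
```

```text
[  1.203  14.3   -48.197   0.      0.195   0.   ]
```

{"name": "carry_out", "arguments": {"moves": [[0.6,0,0,-5,0,0,0],[0.6,0,0,-10,0,0.05,0],[0.6,0,0,-15,0,0.1,0],[0.6,0,0,-20,0,0.15,0],[0.6,1.2,4,-25,0,0.195,0],[0.6,1.2,7,-30,0,0.195,0],[0.6,1.2,10,-35,0,0.195,0],[0.6,1.2,14.3,-40,0,0.195,0],[0.6,1.2,14.3,-45,0,0.195,0],[0.6,1.2,14.3,-48.2,0,0.195,0],[0.6,1.2,14.3,-48.2,0,0.195,0],[0.6,1.2,14.3,-48.2,0,0.195,0],[0.6,1.2,14.3,-48.2,0,0.195,0],[0.6,1.2,14.3,-48.2,0,0.195,0]]}}

```text
time: 17.1
position: [0.5985, -0.2506, 0.2004]
tool_rot: [-0.705, 0.053, -0.053, 0.706]
ft_force: [0.5, 0.8, 0.2]
grip_width: 0.0521
```

```bash
python3 - <<'E'
from m import *
from h import *
print(did([1.2,14.3,-48.2,0,.195,0]));o=robot.get_obs();print(o['position'],o['ft_force'],o['grip_width'],o['q']);im=save("scene","g13",(140,90,340,290),3)
print(row([.5988,-.2529,.057],down(np.radians(-8.7))))
E
```

```text
[ 0.5988 -0.2529  0.2   ]
[ 0.5985 -0.2506  0.2004] [0.5459 0.7845 0.245 ] 0.052096899773814306 [-0.5689  0.5883  1.3941  0.0007  1.1605 -0.4188]
[ 0.002 14.3    0.004  0.    -0.     0.   ]
```

View pics/g13.png

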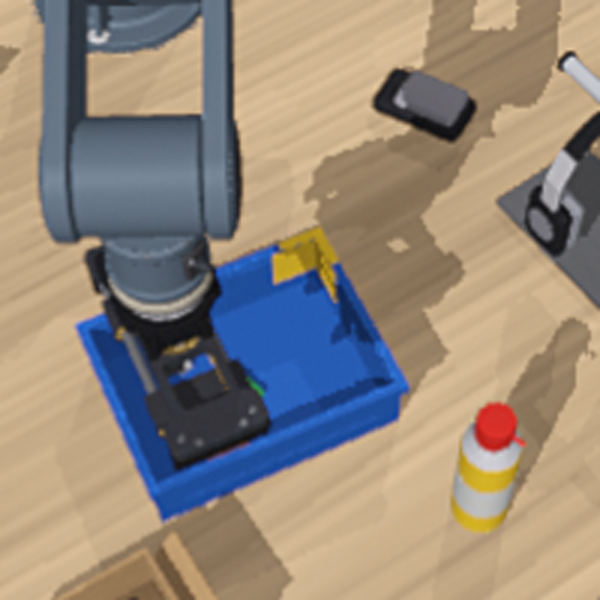

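{"name": "carry_out", "arguments": {"moves": [[0.6,0,4,0,0,0,0],[0.6,0,8,0,0,0,0],[0.6,0,11,0,0,0,0],[0.6,0,13,0,0,0,0],[0.6,0,14.4,0,0,0,0],[0.6,0,14.4,0,0,0,0],[0.6,0,14.4,0,0,0,0]]}}

```text
time: 17.85
position: [0.5994, -0.2523, 0.0572]
tool_rot: [0.705, -0.053, 0.054, -0.705]
ft_force: [0.5, -0.2, 0.2]
grip_width: 0.0523
```

{"name": "carry_out", "arguments": {"moves": [[0,0,0,0,0,0,0],[0,0,0,0,0,0,0],[0,0,0,0,0,0,0],[0,0,0,0,0,0,0],[0,0,0,0,0,0,0],[0,0,0,0,0,0,0],[0,0,0,0,0,0,0],[0,0,0,0,0,0,0]], "force": 40}}

```text
time: 18.65
position: [0.5991, -0.253, 0.0565]
tool_rot: [0.705, -0.054, 0.054, -0.705]
ft_force: [2.4, -0.8, 1.4]
grip_width: 0.0089
```

```bash
cat > t.py <<'E'
from m import *
YAW=np.radians(-8.7);O=np.array([.5207,-.1651,0]);Rz=R.from_euler('z',YAW)
P=O+Rz.apply([-.09,.12,0])
TC=np.array([.5988,-.2529,.056]);RT=down(YAW)
def pose(a,b,lift=.002,off=(0,0,0)): # a: raise +x deg, b: raise -y deg
    D=Rz*R.from_rotvec(np.radians([-b,-a,0]))*Rz.inv()
    return P+D.apply(TC-P)+[0,0,lift]+np.array(off),D*RT
E
python3 - <<'E'
from t import *
print(did([0,14.4,0,0,0,0]))
for a in(2,5,8,11,14,17,20,22,24,25): print(a,row(*pose(a,0)).tolist(),pose(a,0)[0])
E
```

```text
[ 0.5988 -0.2529  0.056 ]
2 [-0.204, -0.826, 0.004, 0.0, -0.0, -0.035] [ 0.5968 -0.2526  0.0643]
5 [-0.554, -1.752, 0.003, 0.0, -0.0, -0.087] [ 0.5933 -0.2521  0.0735]
8 [-0.953, -2.657, 0.003, 0.0, -0.0, -0.14] [ 0.5894 -0.2515  0.0826]
11 [-1.398, -3.541, 0.003, 0.0, -0.0, -0.192] [ 0.585  -0.2508  0.0914]
14 [-1.888, -4.4, 0.003, 0.0, -0.0, -0.244] [ 0.5801 -0.25    0.1   ]
17 [-2.423, -5.232, 0.003, 0.0, -0.0, -0.297] [ 0.5748 -0.2492  0.1083]
20 [-3.001, -6.035, 0.003, 0.0, -0.0, -0.349] [ 0.5691 -0.2484  0.1164]
22 [-3.41, -6.553, 0.003, 0.0, -0.0, -0.384] [ 0.5651 -0.2477  0.1215]
24 [-3.836, -7.057, 0.003, 0.0, -0.0, -0.419] [ 0.5609 -0.2471  0.1266]
25 [-4.055, -7.303, 0.003, 0.0, -0.0, -0.436] [ 0.5587 -0.2468  0.129 ]
```

{"name": "carry_out", "arguments": {"moves": [[0,0,0,0,0,0,0],[0,-0.2,-0.8,0,0,0,-0.035],[0,-0.55,-1.75,0,0,0,-0.087],[0,-0.95,-2.65,0,0,0,-0.14],[0,-1.4,-3.55,0,0,0,-0.192],[0,-1.9,-4.4,0,0,0,-0.244],[0,-1.9,-4.4,0,0,0,-0.244]], "force": 55}}

```text
time: 19.35
position: [0.5772, -0.2486, 0.1]
tool_rot: [0.706, 0.031, 0.138, -0.694]
ft_force: [-0.2, 1.1, -3.8]
grip_width: 0.0085
```

```bash
python3 - <<'E'
from t import *
from h import *
print(did([-1.9,-4.4,0,0,0,-.244]));o=robot.get_obs();print(o['position'],o['ft_force'],o['moment'],o['grip_width']);im=save("scene","g14",(140,90,340,290),3)
for a in(17,20,23,25): print(a,row(*pose(a,0)).tolist())
E
```

```text
[ 0.58   -0.2501  0.1   ]
[ 0.5772 -0.2486  0.1   ] [-0.1553  1.0648 -3.763 ] [-0.1468  0.0593 -0.0199] 0.008544847260555722
17 [-0.307, -0.934, 0.003, 0.0, -0.0, -0.053]
20 [-0.674, -1.853, 0.003, 0.0, -0.0, -0.105]
23 [-1.088, -2.751, 0.003, 0.0, -0.0, -0.157]
25 [-1.39, -3.338, 0.003, 0.0, -0.0, -0.192]
```

View pics/g14.png

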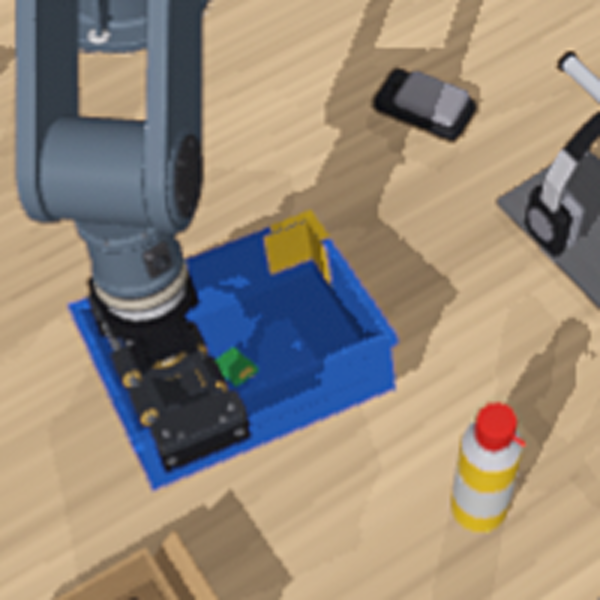

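{"name": "carry_out", "arguments": {"moves": [[0,-0.3,-0.95,0,0,0,-0.053],[0,-0.67,-1.85,0,0,0,-0.105],[0,-1.1,-2.75,0,0,0,-0.157],[0,-1.4,-3.35,0,0,0,-0.192],[0,-1.4,-3.35,0,0,0,-0.192],[0,-1.4,-3.35,0,0,0,-0.192],[0,-1.4,-3.35,0,0,0,-0.192]]}}

```text
time: 20.1
position: [0.5593, -0.2468, 0.1291]
tool_rot: [0.7, 0.1, 0.204, -0.677]
ft_force: [0.0, 0.1, -2.5]
grip_width: 0.0082
```

```bash
python3 - <<'E'
from t import *
from h import *
print(did([-1.4,-3.35,0,0,0,-.192]));o=robot.get_obs();print(o['position'],o['ft_force'],o['moment'],o['grip_width'],o['q']);im=save("scene","g15",(140,90,340,290),3);save("top","g15t",(215,120,345,250),5)
E
```

```text
[ 0.5586 -0.2468  0.1291]
[ 0.5593 -0.2468  0.1291] [ 0.0353  0.13   -2.5317] [-0.1182  0.2599 -0.0008] 0.008245727547605735 [-0.7122  0.5533  1.8808  0.615   0.3996 -1.095 ]
```

View pics/g15.png

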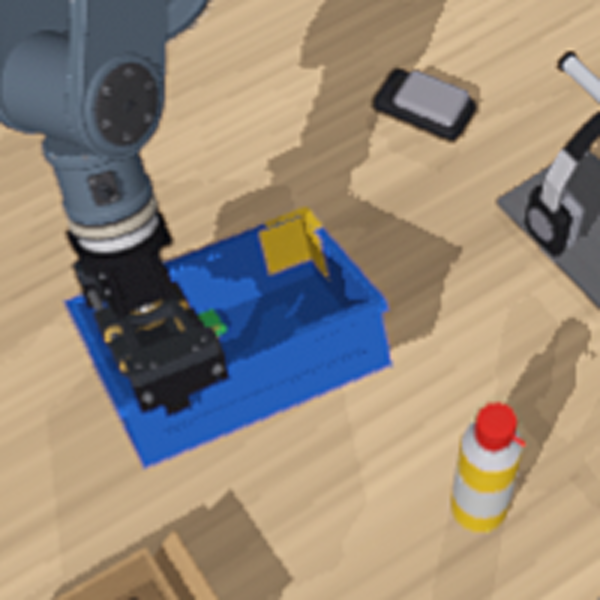

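View pics/g15t.png

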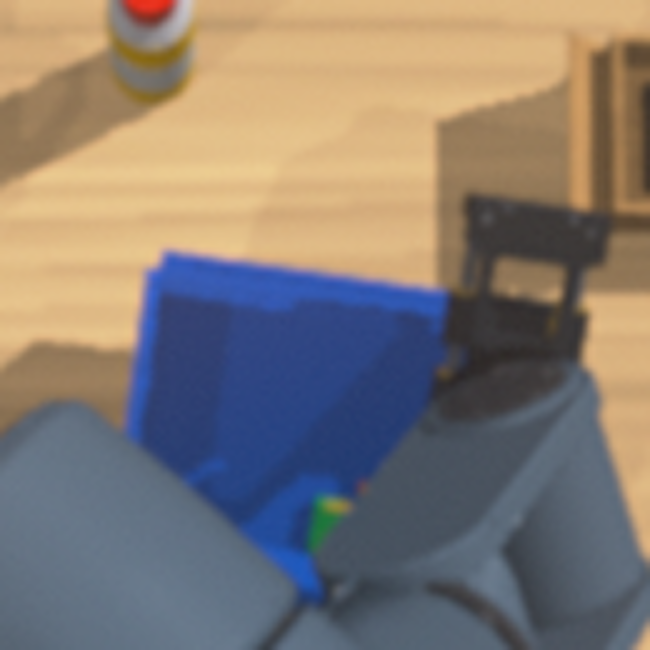

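```bash
python3 - <<'E'
from t import *
for a,b in((24,2),(23,4),(22,6),(20,9),(18,12),(16,15),(14,18),(12,21),(10,24),(9,26),(8,28)): print(a,b,row(*pose(a,b)).tolist(),pose(a,b)[0])
E
```

```text
24 2 [0.253, -0.324, 0.334, -0.034, -0.008, 0.017] [ 0.56   -0.2436  0.1331]
23 4 [0.501, -0.648, 0.679, -0.068, -0.015, 0.034] [ 0.5614 -0.2403  0.1371]
22 6 [0.752, -0.959, 1.038, -0.102, -0.023, 0.052] [ 0.5629 -0.2369  0.141 ]
20 9 [1.18, -1.235, 1.588, -0.153, -0.034, 0.086] [ 0.5664 -0.2319  0.1453]
18 12 [1.611, -1.474, 2.158, -0.204, -0.045, 0.12] [ 0.5701 -0.2267  0.1493]
16 15 [2.043, -1.675, 2.745, -0.255, -0.057, 0.154] [ 0.574  -0.2214  0.1529]
14 18 [2.474, -1.836, 3.35, -0.306, -0.068, 0.188] [ 0.5781 -0.2159  0.1562]
12 21 [2.902, -1.958, 3.968, -0.358, -0.079, 0.222] [ 0.5824 -0.2103  0.1591]
10 24 [3.327, -2.039, 4.599, -0.41, -0.091, 0.255] [ 0.5868 -0.2046  0.1617]
9 26 [3.581, -2.185, 5.048, -0.444, -0.098, 0.271] [ 0.5892 -0.2004  0.1641]
8 28 [3.833, -2.313, 5.505, -0.478, -0.106, 0.288] [ 0.5916 -0.1961  0.1663]
```

{"name": "carry_out", "arguments": {"moves": [[0,0.25,-0.3,0.35,-0.034,-0.008,0.017],[0,0.5,-0.65,0.7,-0.068,-0.015,0.034],[0,0.75,-0.95,1.05,-0.102,-0.023,0.052],[0,1.2,-1.25,1.6,-0.153,-0.034,0.086],[0,1.6,-1.45,2.15,-0.204,-0.045,0.12],[0,2.05,-1.7,2.75,-0.255,-0.057,0.154],[0,2.05,-1.7,2.75,-0.255,-0.057,0.154],[0,2.05,-1.7,2.75,-0.255,-0.057,0.154]]}}

```text
time: 21.0
position: [0.5745, -0.2205, 0.1534]
tool_rot: [0.791, 0.039, 0.144, -0.594]
ft_force: [-0.6, -0.1, -2.1]
grip_width: 0.008
```

```bash
python3 - <<'E'
from t import *
from h import *
print(did([2.05,-1.7,2.75,-.255,-.057,.154]));o=robot.get_obs();print(o['position'],o['ft_force'],o['moment'],o['grip_width'],o['q']);print(np.degrees((R.from_quat(o['tool_rot']).inv()*pose(16,15)[1]).as_rotvec()));im=save("scene","g16",(140,90,340,290),3)
for a,b in((16,15),(14,18),(12,21),(10,24),(9,26),(8,28),(7,30)): print(a,b,row(*pose(a,b)).tolist())
E
```

```text
[ 0.574  -0.2213  0.1532]
[ 0.5745 -0.2205  0.1534] [-0.5653 -0.1049 -2.147 ] [ 0.2428 -0.2032 -0.0622] 0.00800120877732084 [-0.4709  0.5298  1.7808 -0.3279  0.5028 -0.0581]
[-0.0897  0.0326  0.0764]
16 15 [-0.003, 0.026, 0.002, 0.0, 0.0, 0.0]
14 18 [0.419, -0.345, 0.514, -0.051, -0.011, 0.034]
12 21 [0.845, -0.681, 1.049, -0.103, -0.023, 0.068]
10 24 [1.274, -0.981, 1.606, -0.154, -0.035, 0.101]
9 26 [1.518, -1.272, 1.985, -0.189, -0.042, 0.117]
8 28 [1.763, -1.548, 2.375, -0.223, -0.049, 0.134]
7 30 [2.009, -1.808, 2.777, -0.258, -0.056, 0.15]
```

View pics/g16.png

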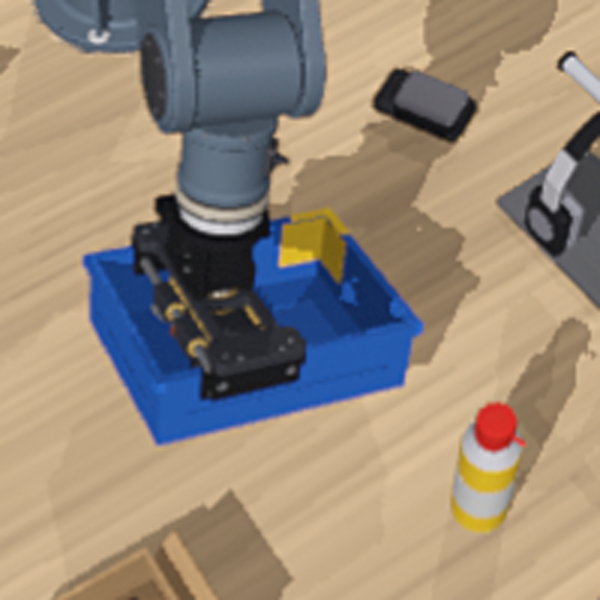

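Tote is tilted diagonally (tape corner lowest, around pixel (320,240)), so on towards the strong +y tilt.

{"name": "carry_out", "arguments": {"moves": [[0,0.4,-0.35,0.5,-0.051,-0.011,0.034],[0,0.85,-0.7,1.05,-0.103,-0.023,0.068],[0,1.25,-1,1.6,-0.154,-0.035,0.101],[0,1.5,-1.25,2,-0.189,-0.042,0.117],[0,1.75,-1.55,2.4,-0.223,-0.049,0.134],[0,2,-1.8,2.8,-0.258,-0.056,0.15],[0,2,-1.8,2.8,-0.258,-0.056,0.15],[0,2,-1.8,2.8,-0.258,-0.056,0.15],[0,2,-1.8,2.8,-0.258,-0.056,0.15]]}}

```text
time: 21.95
position: [0.5932, -0.192, 0.1682]
tool_rot: [0.865, -0.024, 0.081, -0.495]
ft_force: [0.2, 0.5, -1.6]
grip_width: 0.0084
```

```bash
python3 - <<'E'
from t import *
from h import *
print(did([2,-1.8,2.8,-.258,-.056,.15]));o=robot.get_obs();print(o['position'],o['ft_force'],o['moment'],o['grip_width'],o['q']);im=save("scene","g17",(140,90,340,290),3);save("top","g17t",(205,120,345,260),5)
E
```

```text
[ 0.594  -0.1916  0.1682]
[ 0.5932 -0.192   0.1682] [ 0.1779  0.5416 -1.6133] [ 0.6848 -0.2018 -0.1356] 0.008365949506943936 [-0.2575  0.6032  1.6303 -0.6983  0.8492  0.3529]
```

View pics/g17.png

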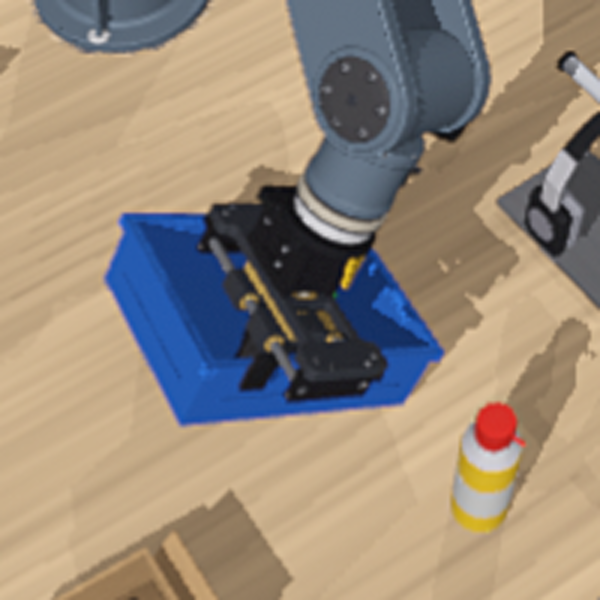

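View pics/g17t.png

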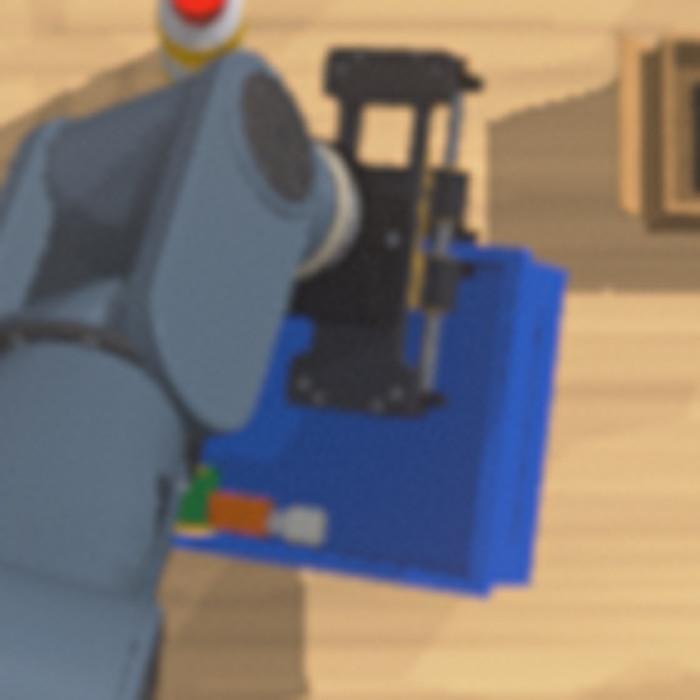

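```bash
cat > parts.py <<'E'
from t import *
from h import *
def tote(o):
    # tote frame from measured TCP, rigid grip assumed
    Rt=R.from_quat(o['tool_rot'])*RT.inv()*Rz
    g=Rz.inv().apply(TC-O)   # TCP in tote
    return o['position']-Rt.apply(g),Rt
def intote(uv,n="top",h=.010,o=None):
    o=o or robot.get_obs();p,Rt=tote(o);c,d=ray(n,uv);c=Rt.inv().apply(c-p);d=Rt.inv().apply(d);k=(h-c[2])/d[2];return (c+k*d)*1000
E
python3 - <<'E'
from parts import *
o=robot.get_obs();p,Rt=tote(o);print(p,Rt.as_matrix()[2])
im=cv2.imread("pics/g17t_raw.png");b=cv2.resize(im[120:260,205:345],None,fx=5,fy=5,interpolation=cv2.INTER_CUBIC)
for X in[(-.095,.125,.075),(-.095,-.125,.075),(.095,-.125,.075),(-.086,.116,.004),(-.086,-.116,.004),(.09,-.12,0)]:
    u=proj("top",p+Rt.apply(X));cv2.circle(b,(int((u[0]-205+.5)*5),int((u[1]-120+.5)*5)),4,(0,0,255),-1)
cv2.imwrite("pics/g17m.png",b)
for q in((195,505),(240,512),(285,522)): 
    x=intote(uz(q,5,(205,120)));print(q,x,np.linalg.norm(x-[-86,116,4]))
E
```

```text
[ 0.5184 -0.1458  0.0724] [ 0.1159 -0.498   0.8594]
(195, 505) [-73.6507 100.8353  10.    ] 20.456617006515444
(240, 512) [-73.8914  68.7739  10.    ] 49.121527089812616
(285, 522) [-75.8974  37.2014  10.    ] 79.66981315861557
```

View pics/g17m.png

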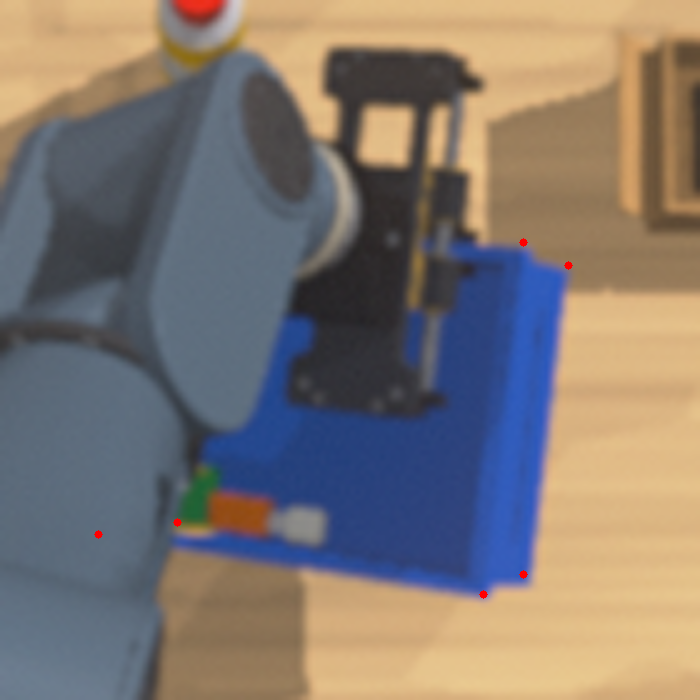

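```bash
python3 - <<'E'
from t import *
for a,b in((9,28.5),(11,27),(13,25.5),(15,24),(17,23)): print(a,b,row(*pose(a,b)).tolist())
E
```

```text
9 28.5 [-0.386, -0.089, -0.357, 0.026, 0.01, -0.033]
11 27 [-0.786, -0.157, -0.687, 0.051, 0.021, -0.066]
13 25.5 [-1.193, -0.208, -1.013, 0.077, 0.031, -0.1]
15 24 [-1.605, -0.24, -1.337, 0.102, 0.042, -0.133]
17 23 [-2.025, -0.435, -1.607, 0.119, 0.052, -0.166]
```

{"name": "carry_out", "arguments": {"moves": [[0,-0.4,-0.1,-0.35,0.026,0.01,-0.033],[0,-0.8,-0.15,-0.7,0.051,0.021,-0.066],[0,-1.2,-0.2,-1,0.077,0.031,-0.1],[0,-1.6,-0.25,-1.35,0.102,0.042,-0.133],[0,-2,-0.45,-1.6,0.119,0.052,-0.166],[0,-2,-0.45,-1.6,0.119,0.052,-0.166],[0,-2,-0.45,-1.6,0.119,0.052,-0.166],[0,-2,-0.45,-1.6,0.119,0.052,-0.166],[0,-2,-0.45,-1.6,0.119,0.052,-0.166]]}}

```text
time: 22.95
position: [0.572, -0.2004, 0.178]
tool_rot: [0.831, 0.041, 0.144, -0.535]
ft_force: [-0.5, -0.0, -2.3]
grip_width: 0.0086
```

```bash
python3 - <<'E'
from parts import *
print(did([-2,-.45,-1.6,.119,.052,-.166]));o=robot.get_obs();p,Rt=tote(o);print(o['position'],o['ft_force'],o['moment'],o['grip_width'],o['q']);print(p,Rt.as_matrix()[2])
save("scene","g18",(140,60,420,290),2.8);save("top","g18t")
for n in("scene","top"):
  im=cv2.imread("pics/g18_raw.png" if n=="scene" else "pics/g18t_raw.png")
  if n=="top": off,f=(90,120),3; b=im[120:270,90:350]
  else: off,f=(140,60),2.8;b=im[60:290,140:420]
  b=cv2.resize(b,None,fx=f,fy=f,interpolation=cv2.INTER_CUBIC)
  for X in[(-.095,-.125,.075),(.095,-.125,.075),(-.086,.116,.004),(.09,-.12,0),(.095,.125,.075)]:
    u=proj(n,p+Rt.apply(X));cv2.circle(b,(int((u[0]-off[0]+.5)*f),int((u[1]-off[1]+.5)*f)),3,(0,0,255),-1)
  cv2.imwrite(f"pics/g18m_{n}.png",b)
E
```

```text
[ 0.5716 -0.2006  0.1777]
[ 0.572  -0.2004  0.178 ] [-0.5189 -0.0293 -2.3094] [0.2429 0.1239 0.0096] 0.008646089905818775 [-0.3623  0.5019  1.8015 -0.6545  0.5478  0.3048]
[ 0.5127 -0.1487  0.0743] [ 0.2838 -0.3852  0.8781]
```

View pics/g18m_scene.png

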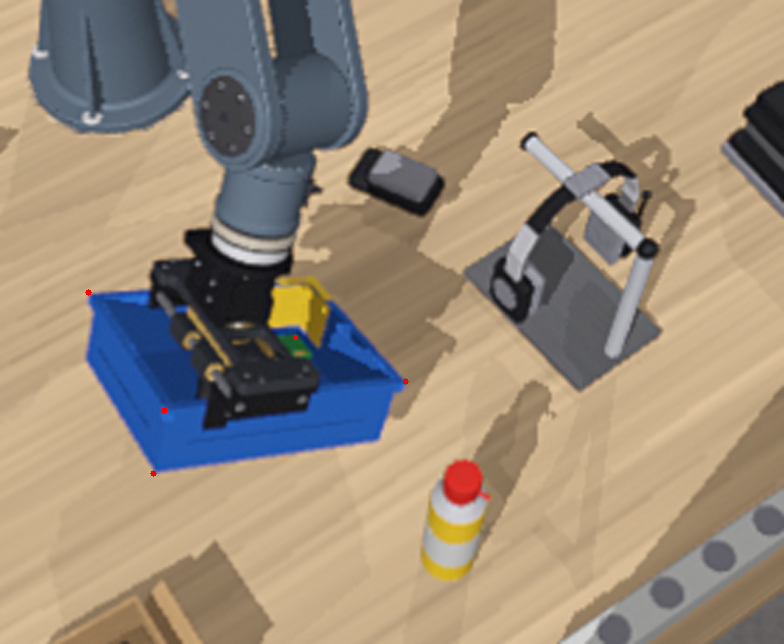

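View pics/g18m_top.png

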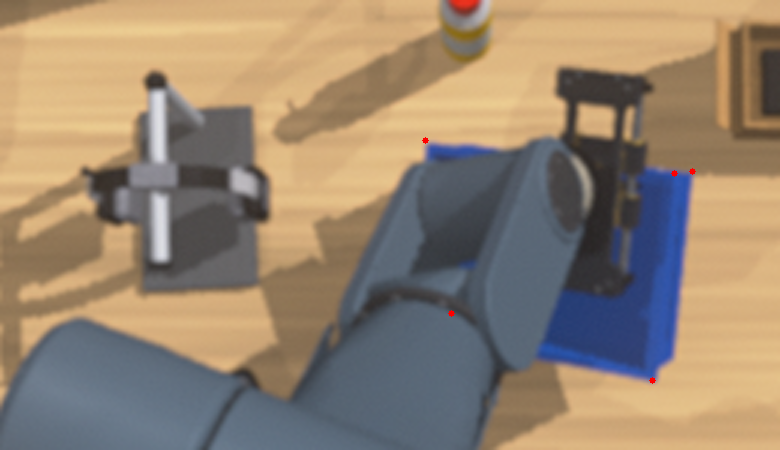

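{"name": "carry_out", "arguments": {"moves": [[0,0,0,0,0,0,0],[0,0,0,0,0,0,0],[0,0,0,0,0,0,0],[0,0,0,0,0,0,0],[0,0,0,0,0,0,0]]}}

```text
time: 23.55
position: [0.5715, -0.2004, 0.1781]
tool_rot: [0.831, 0.041, 0.145, -0.535]
ft_force: [-0.6, -0.2, -2.8]
grip_width: 0.0088
```

```bash
python3 - <<'E'
from parts import *
o=robot.get_obs();print(o['time'],o['position'],o['ft_force'],np.abs(o['joint_velocities']).max())
b=save("scene","g19",(190,140,290,220),7)
a=cv2.imread("pics/g18_raw.png").astype(int);c=cv2.imread("pics/g19_raw.png").astype(int)
d=np.abs(a-c).max(2);print((d>40).sum(), (d[140:240,160:300]>40).sum())
E
```

```text
23.55 [ 0.5715 -0.2004  0.1781] [-0.5881 -0.1977 -2.8106] 0.001847391084128066
23 12
```

View pics/g19.png

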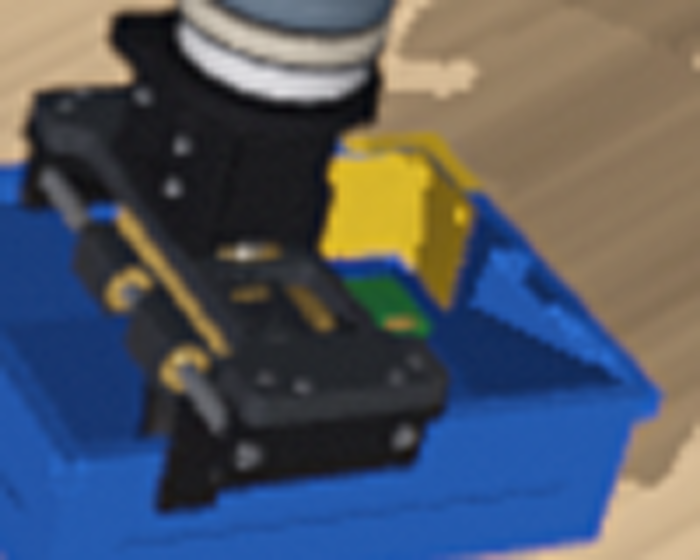

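```bash
python3 - <<'E'
from parts import *
x=intote(uz((390,300),7,(190,140)),"scene");print(x,np.linalg.norm(x-[-86,116,4]))
print(robot.hand_in())
E
```

```text
[-66.0306 105.493   10.    ] 23.34892017358466
the job is handed in; nothing more can be done
None
```

The headset hangs over the middle of the stand's bar, let go, with one cup on each side. The tote is held by its far rim, tilted 28.6° (about 0.5 rad) with the taped corner lowest. I handed the job in at about 23.6 s of the 61 s.

**Last checks**
- **Headset:** both cameras show it hanging still.
- **Parts:** measured just before the final, gentler swing to the handed-in pose, the battery, adapter and receiver lay about 20, 49 and 80 mm from the taped corner. The limit is 100 mm. At the finish only the battery was visible, at about 23 mm. The gripper and arm hid the other two, so I did not re-measure them. The floor still slopes towards the corner, so they should only have stayed put or moved closer.
- **Steadiness:** two scene pictures taken half a second apart were nearly identical. The arm was at rest and the gripper still held the 9 mm rim.
- **Obstacles:** the spray can, mouse and carton look unmoved in the pictures.

**What went wrong or disagreed**
- **Fingertip length:** the fingertips seemed to reach only about 5 mm ahead of the TCP, not the stated 25 mm, so the first two attempts to grip the headset closed above the band.
- **Hard press:** when I felt for the band top with the fingers shut, the wrist force reached about 71 N, below its 120 N limit. That press was harder than I meant. The pictures showed the headset had not moved, and I used the corrected height for every later grip.

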